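# Load a tinted lens into the marking stage on its lens paddle

## Task

Using the blue-handled lens paddle, carry the freshly tinted brown lens that lies on it, level and never touching the lens with the gripper, to the marking stage, and slide it along the rails under the sprung keeper and against the sprung buffer until the keeper snaps down behind it; their carriage is clamped where the last job left it, so go gently and by feel, or the lens edge chips. Then draw the paddle out from under the lens and lay it flat on the desk, released, leaving the lens case, dropper bottle and penlight where they are.

Things in the scene. Friction and masses are not known exactly. Their poses are not given: they have to be found in the camera images.
- paddle: lens paddle, 205 mm long, lying on the glass (z = 0): blue handle bar 116 x 14 wide x 16 high, then a flat steel blade 3 mm thick, flush underneath. Origin under the middle of the handle, on its underside; x runs from handle to blade, z up. The handle spans x -58..58; the blade is 18 wide from x 58 to 90, then 26 wide, with a half-round end at x 147. About 90 g.
- blade (a point): point on the paddle's blade top, 125 mm ahead of its origin and 3 mm above its underside: where the lens centre sits when the lens touches both heel pins. The pins (diameter 4, tops 9 mm above the blade) stand 29.2 mm behind this point, 7 mm to either side, and push the lens; nothing holds it otherwise. Axes as the paddle's.
- lens: brown tinted round spectacle lens, diameter 56, 5 mm thick, flat underside, nearly square rims; origin at the centre of its underside, z up; 18 to 31 g. It starts lying loose on the blade with a gap of 1 to 9 mm to the pins and up to 2 mm to one side. Not to be touched by the gripper. Its edge chips if pressed on the stage or its parts with over 12 N.
- stage: white lens marking stage, 166 x 100 mm, fixed on the black desk pad. Origin on its underside (6 mm above the glass) below the seat; +x points from its loading mouth, which faces the robot, to its rear; z up. A 105 mm high marking arm is parked at its rear (x 65 to 90). Its front is at x -76. While pushing, keep the blade 2 to 5 mm below the rail tops, so that the lens lies flat on them.
- mouth (a point): middle of the loading mouth at rail-top height, 76 mm before the seat; axes as the stage's. Two rails, tops 40 mm above the stage's origin (46 above the glass), run from here to 32 mm beyond the seat, 15 to 27 mm either side of the middle; the slot between them is 30 wide, open in front, 18 deep: blade and handle pass there. Side guides 58 apart, 4 above the rails, flare to 66 at the mouth.
- seat (a point): with the carriage at its middle setting, where the centre of the lens's underside lies when home; at another setting home lies up to 6 mm nearer or farther along x. At rail-top height (46 above the glass), axes as the stage's. At home the V-shaped black buffer ahead of the lens is pressed in by 0.8 mm; it gives way by 4.5 N for each mm (preload 0.45 N) and is solid after 4 mm.
- clamp_screw (a point): black knob of the carriage's clamp screw, on the right side of the stage (55 behind the seat, 57 to the right, 15 above the stage's origin). The carriage, which bears keeper and buffer, is clamped anywhere within 6 mm nearer or farther than its middle setting, differently each time; it stays fast in the work and its setting is not measured.
- keeper (a joint): angle (rad) of the keeper, a sprung dark bail with two prongs 15 mm to either side, 10 above the rails. Hooks at their ends, 24.8 mm before the lens's home, hang 1.5 above the rails; lead-in ramps rise from them to 8 above, 20 mm nearer the mouth. 0 down; a lens sliding under lifts it to 0.04 (drag 1 to 2 N). It snaps to 0 behind a lens pushed 0 to 1 mm past home, at 5 to 9 N in all.
- lens_case: contact lens case with a white and a blue cap, 30 x 62 x 18 mm, a bystander left of the stage; origin under its centre
- dropper_a: brown dropper bottle, diameter 34, 102 mm high, a bystander right of the stage; origin under its centre
- penlight: white pocket light, 14 x 136 x 15 mm, a bystander lying right of the stage on the glass; origin under its middle

How it is judged:
By the outcome, as a careful person would: the job done as asked, in the order asked, and still so for the second after the job is handed in, with the robot touching nothing.
It also fails if it takes over 70 s, if anything falls off the work surface, if the arm or the gripper's body presses on something with over 40 N, if the wrist force passes 120 N, or if a joint passes its speed limit or range.

## Robot

A 6-joint arm with a two-finger parallel gripper is mounted at the origin on a cart in front of the work surface, level with it; the furniture and walls round the work are solid. World frame = base frame: x ahead of the robot, y to its left, z up, the work surface at z = 0. Lengths are in mm, angles in rad, forces in N, time in s.
With the tool pointing down it reaches from about 300 to 775 mm from the base axis. Payload 14.6 kg.
Tool frame: the origin (TCP) lies at the very end of the fingers, on their centre line; the grasp point (between the pads) lies 19 mm behind it; z points along the fingers, y is the line along which they close (so a half turn about z gives the same grasp; the last joint's range is limited). The gripper opens to 94 mm and grips with 3 to 60 N. Pads are 16 mm wide; open, the fingers measure 119 mm over their backs; the gripper's body (75 mm by 177 mm) begins 78 mm behind the grasp point.
Start: joints at [-1.213, 0.3, 1.521, -0, 1.321, -0.067], TCP at [226.668, -501.11, 205.446] pointing down, gripper open.
Joint ranges: [-3.03, 3.03], [-0.79, 2.21], [0.23, 2.52], [-1.04, 4.18], [0, 3.07], [-2.55, 2.55]. Speed limits (rad/s): [2.22, 2.22, 2.57, 3.14, 3.14, 3.14].

## Interface

Orientations are given as [roll, pitch, yaw] about the fixed x, y, z axes, in that order (R = Rz(yaw) Ry(pitch) Rx(roll)).
In Python, from cell import manip, camera, get_calibration gives the robot as it stands.
- The arm moves only by the tool arm_command, never from a script. Its argument "targets" is a list of rows, each an object of numbers: "hand": the opening, from -1 (shut) to 1 (fully open), so that 0 is half open; "x", "y", "z": the shift along the tool's x, y, z in m; "yaw": the turn about the tool's z in rad. In form: [{"hand": .., "x": .., "y": .., "z": .., "yaw": ..}, ...]. A call has 1 to 10 rows; each row shifts and turns the commanded pose from where the row before left it, along the tool's axes as they then stand; what a row does not reach is not made up. A row lasts 1/10 s, in which the tool goes at most 50 mm and 8.59 degrees, less where a joint would pass 70% of its speed; a pose out of reach is approached as far as the arm can. A call is refused whole if a number of a shift passes 0.05 or a number of a turn 0.15, either way. A call with a gripper value outside its range is refused whole. The fingers move at their own pace and stop on an object; "newtons" is the grip in N (left out, the last holds). Time passes only in rows, so rows that do not move let the fingers close. It gives the time, the measured TCP pose, the force, the opening and the grip force at its end, in the units of the state.
- manip.read_state(): the state, without advancing time (a new reading comes with each control period).
- camera(name): name is "side" or "top" or "wrist"; returns the picture (420x560x3 uint8, red, green, blue); there is no depth.
- get_calibration(name): a dict with "K" (3x3 intrinsics, pixels), "cam_to_world" (4x4, takes a point from camera to world coordinates). Camera axes: x right, y up, looking along -z (the intrinsics and any distortion apply to the point x, -y, -z); pixel columns grow to the right and rows downward; lengths in mm; the calibration is good to about 2 mm. The wrist camera is an equidistant fisheye: a pixel r from the principal point sees the ray r / f radians off the axis. A picture is of the moment at which its call begins: read the wrist's pose just before it. get_calibration takes no time and is no camera call; for the wrist camera it gives the pose at the moment of the call.
- manip.sign_off(): hands the job in; it is judged then, once.
The state is a dict: "clock": time; "joints": joint angles; "qd": joint speeds; "effort": joint torques, N m; "eef_pos": TCP position; "eef_rot": TCP orientation; "wrist_force": force on the tool from outside, world axes, zero at the start; "moment": the same for the moment, N m; "finger_gap": finger opening in mm; "finger_force": force on a finger pad.
Only numpy, scipy, OpenCV 4.12 (cv2) and the standard library are available. Lean on these libraries where they do the work, as an engineer would, in place of code of your own. Each camera call takes 0.05 s, during which the arm holds its last target. There are 200 camera calls.

## Working session

There is one attempt and no reset: what is moved stays moved. The work goes in short steps, Python scripts to look and compute and a tool call to move; the robot and the scene stay as the last step left them, time stands still between calls to the robot, and variables do not carry over. Pictures are saved under pics/ and viewed, at most 12 in all, crops included, and the job is handed in when it is done.

Besides the shell and the picture viewer there is one more tool, called after "Call:" by a JSON object that holds its "method" and its "body", one argument or row to a line. arm_command: Moves the arm, as the interface text tells. Its arguments: {"type":"object","properties":{"targets":{"type":"array"},"newtons":{"type":"number"}},"required":["targets"]}

```bash
mkdir -p pics; ls
python3 - <<'E'
from cell import manip,camera,get_calibration
import cv2,numpy as np
print(manip.read_state())
for n in("side","top"):
    im=camera(n); cv2.imwrite(f"pics/{n}0.png",im[:,:,::-1]); c=get_calibration(n); print(n,np.round(c["K"],1).tolist(),np.round(c["cam_to_world"],3).tolist(),[k for k in c])
E
```

```text
pics
{'clock': 0.0, 'joints': array([-1.21258572e+00,  3.00490967e-01,  1.52155480e+00, -3.81797889e-06,
        1.32071334e+00, -6.66093714e-02]), 'qd': array([-0.00071836,  0.00142179, -0.00023862,  0.00021868, -0.00059835,
       -0.00124204]), 'effort': array([-1.53666369e-03, -5.31802726e+01, -3.52734661e+01,  7.07161613e-02,
        2.43942667e-02, -8.95952940e-05]), 'eef_pos': array([ 226.58794781, -500.87547585,  204.8865532 ]), 'eef_rot': array([-3.14042853e+00, -7.39497702e-05,  4.24820884e-01]), 'wrist_force': array([0.0739432 , 0.31588713, 0.27676596]), 'moment': array([-0.03266008,  0.03038646, -0.02648796]), 'finger_force': 0.0, 'finger_gap': 93.99465152564652}
side [[442.6, 0.0, 284.6], [0.0, 442.6, 205.0], [0.0, 0.0, 1.0]] [[-0.946, 0.128, -0.298, 286.455], [-0.324, -0.345, 0.881, 820.288], [0.01, 0.93, 0.367, 408.645], [0.0, 0.0, 0.0, 1.0]] ['K', 'cam_to_world']
top [[428.9, 0.0, 280.5], [0.0, 428.9, 207.8], [0.0, 0.0, 1.0]] [[-0.002, 0.999, -0.054, 541.253], [-1.0, -0.002, -0.009, 1.415], [-0.009, 0.054, 0.999, 954.479], [0.0, 0.0, 0.0, 1.0]] ['K', 'cam_to_world']
```

View pics/top0.png

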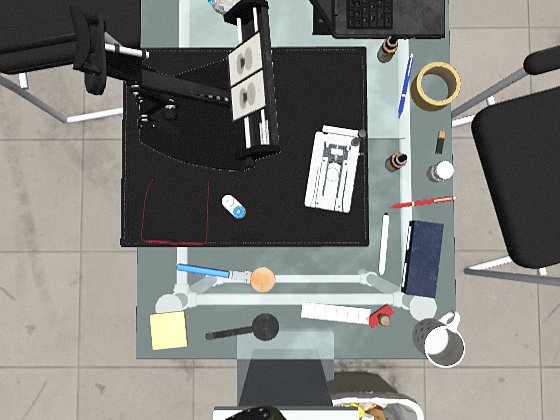

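View pics/side0.png

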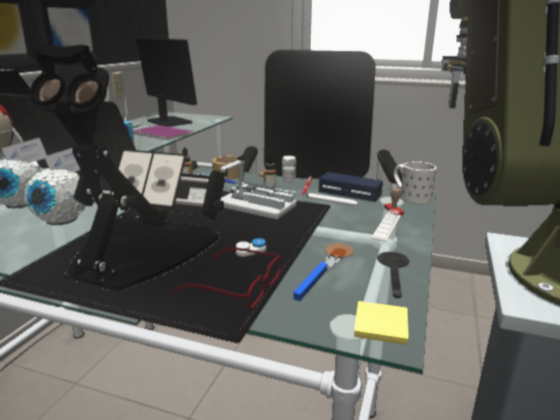

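The top view shows the paddle's blue handle from about (178,267) to (230,274) with the lens at (262,280). The stage is around (333,170), mouth downward near (328,210). The side view confirms this. I'll enlarge the crops for precise pixels.

```bash
cat > h.py <<'E'
import numpy as np,cv2
from cell import manip,camera,get_calibration
def ray(c,uv,fish=False):
    K=np.array(c["K"]);M=np.array(c["cam_to_world"])
    a=(uv[0]-K[0,2])/K[0,0];b=(uv[1]-K[1,2])/K[1,1]
    if fish:
        t=np.hypot(a,b);s=np.sin(t)/t if t>1e-9 else 1;d=np.array([a*s,-b*s,-np.cos(t)])
    else: d=np.array([a,-b,-1.])
    d=M[:3,:3]@d
    return M[:3,3],d/np.linalg.norm(d)
def onz(c,uv,z,fish=False):
    o,d=ray(c,uv,fish);return o+d*(z-o[2])/d[2]
def proj(c,p,fish=False):
    K=np.array(c["K"]);M=np.array(c["cam_to_world"]);q=M[:3,:3].T@(np.array(p,float)-M[:3,3]);x,y,z=q[0],-q[1],-q[2]
    if fish:
        r=np.hypot(x,y);t=np.arctan2(r,z);x,y=x/r*t,y/r*t
    else:x,y=x/z,y/z
    return np.array([K[0,0]*x+K[0,2],K[1,1]*y+K[1,2]])
def tri(*rays):
    A=0;b=0
    for o,d in rays:
        P=np.eye(3)-np.outer(d,d);A=A+P;b=b+P@o
    x=np.linalg.solve(A,b);return x,[float(np.linalg.norm((np.eye(3)-np.outer(d,d))@(x-o))) for o,d in rays]
E
python3 - <<'E'
import cv2,numpy as np
t=cv2.imread("pics/top0.png");s=cv2.imread("pics/side0.png")
f=lambda im,x,y,w,h,k:cv2.resize(im[y:y+h,x:x+w],None,fx=k,fy=k,interpolation=cv2.INTER_CUBIC)
a=f(t,170,250,110,45,5);b=f(t,295,115,80,105,5);
c=np.zeros((600,800,3),np.uint8)
c[:225,:550]=a;c[:525,400:800][:, :]=np.where(b.any(),b,b)
c[:225,:400]=f(t,170,252,100,45,4)[:180].copy() if 0 else c[:225,:400]
d=f(s,285,235,80,70,5);c[230:580,:400]=d
# blue handle ends & lens blob
cv2.imwrite("pics/c1.png",c)
hsv=cv2.cvtColor(t,cv2.COLOR_BGR2HSV);m=cv2.inRange(hsv,(95,120,80),(125,255,255));m[:255]=0;m[295:]=0;m[:,:165]=0;m[:,290:]=0
ys,xs=np.nonzero(m);print("top blue",cv2.minAreaRect(np.c_[xs,ys].astype(np.float32)))
m=cv2.inRange(hsv,(5,60,80),(20,255,255));m[:255]=0;m[305:]=0;m[:,:240]=0;m[:,290:]=0
ys,xs=np.nonzero(m);print("top lens",xs.mean(),ys.mean(),xs.min(),xs.max(),ys.min(),ys.max(),len(xs))
hsv=cv2.cvtColor(s,cv2.COLOR_BGR2HSV);m=cv2.inRange(hsv,(100,120,60),(125,255,255));m[:255]=0;m[305:]=0;m[:,:285]=0;m[:,345:]=0
ys,xs=np.nonzero(m);print("side blue",cv2.minAreaRect(np.c_[xs,ys].astype(np.float32)))
E
```

```text
top blue ((202.5924835205078, 270.39886474609375), (52.23164749145508, 6.690515995025635), 8.746162414550781)
top lens 262.083984375 279.33984375 250 274 267 292 512
side blue ((309.43780517578125, 280.3794250488281), (10.327751159667969, 46.85272216796875), 40.91438674926758)
```

View pics/c1.png

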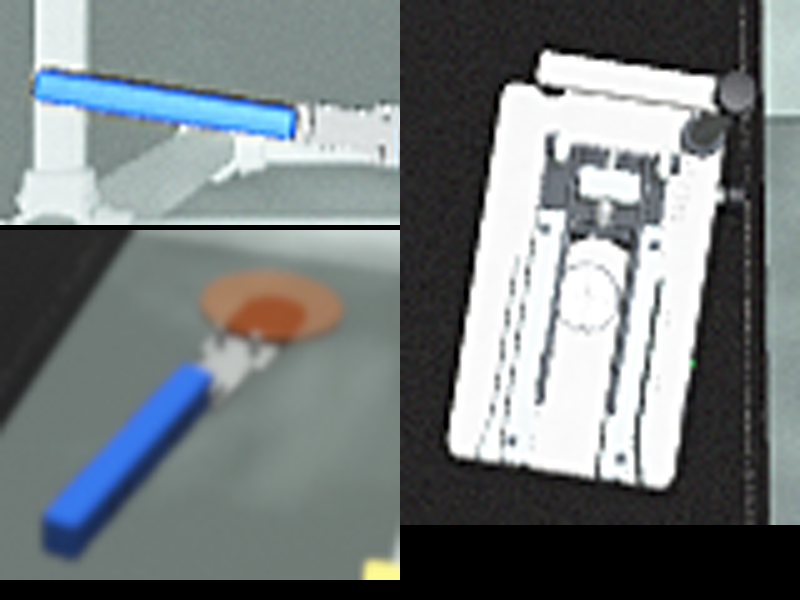

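Run:
```python
from h import *
t=get_calibration("top");s=get_calibration("side")
C=lambda x,y:((x)/5+170,(y)/5+250)
S=lambda x,y:((x-400)/5+295,y/5+115)
D=lambda x,y:(x/5+285,(y-230)/5+235)
# handle top-face end midpoints in both views
A=C(40,83);B=C(294,121)
a=D(61,522);b=D(200,372)
for p,q in((A,a),(B,b)): print("tri",tri(ray(t,p),ray(s,q)),"z16",onz(t,p,16),onz(s,q,16))
print("lens top z8",onz(t,(262.1,279.3),8), "side",onz(s,D(272,306),8))
for n,p in dict(FL=S(450,458),FR=S(672,488),BL=S(503,85)).items(): print(n,onz(t,p,46))
for n,p in dict(ringc=S(588,297),slotL=S(512,440),slotR=S(620,458)).items(): print(n,onz(t,p,46))
```

```text
tri (array([462.51666282, 234.10238578,  13.85141471]), [1.1252328446128244, 1.1252328446128206]) z16 [463.77146638 233.89478291  16.        ] [460.49110844 236.95593584  16.        ]
tri (array([445.11052249, 122.74262567,  13.78819321]), [1.9225457508848973, 1.922545750884988]) z16 [447.20042558 122.92677587  16.        ] [442.42488111 125.94991195  16.        ]
lens top z8 [435.22356849  50.84885008   8.        ] side [431.86904049  50.59242795   8.        ]
FL [592.4286448  -42.10062662  46.        ]
FR [ 579.47365578 -135.98990312   46.        ]
BL [752.28192035 -65.57479955  46.        ]
ringc [ 660.9135103  -101.14794745   46.        ]
slotL [600.01165988 -68.42766349  46.        ]
slotR [ 592.25053093 -114.11665337   46.        ]
```

Paddle: handle centre is about (454,179), heading -98.8°. Stage: mouth is about (586,-89), heading about -8°, seat about (661,-100). I'll move to a wrist viewpoint near the stage.

Call:
{"method": "arm_command", "body": {
  "targets": [
    {"hand": 1, "x": 0.02, "y": -0.012, "z": -0.004, "yaw": 0},
    {"hand": 1, "x": 0.036, "y": -0.024, "z": -0.006, "yaw": 0},
    {"hand": 1, "x": 0.036, "y": -0.024, "z": -0.006, "yaw": 0},
    {"hand": 1, "x": 0.036, "y": -0.024, "z": -0.006, "yaw": 0},
    {"hand": 1, "x": 0.036, "y": -0.024, "z": -0.006, "yaw": 0},
    {"hand": 1, "x": 0.036, "y": -0.024, "z": -0.006, "yaw": 0},
    {"hand": 1, "x": 0.036, "y": -0.024, "z": -0.006, "yaw": 0},
    {"hand": 1, "x": 0.036, "y": -0.024, "z": -0.006, "yaw": 0},
    {"hand": 1, "x": 0.036, "y": -0.024, "z": -0.006, "yaw": 0},
    {"hand": 1, "x": 0.036, "y": -0.024, "z": -0.006, "yaw": 0}
  ]
}}

```text
clock: 1.1
eef_pos: [446.7, -149.9, 263.6]
eef_rot: [-3.142, 0.0, 0.425]
wrist_force: [0.5, 0.2, 0.2]
finger_gap: 94.1
finger_force: 0.0
```

Call:
{"method": "arm_command", "body": {
  "targets": [
    {"hand": 1, "x": 0.036, "y": -0.024, "z": 0, "yaw": 0},
    {"hand": 1, "x": 0.036, "y": -0.024, "z": 0, "yaw": 0},
    {"hand": 1, "x": 0.016, "y": -0.01, "z": 0, "yaw": 0},
    {"hand": 1, "x": 0, "y": 0, "z": 0, "yaw": -0.1},
    {"hand": 1, "x": 0, "y": 0, "z": 0, "yaw": 0},
    {"hand": 1, "x": 0, "y": 0, "z": 0, "yaw": 0}
  ]
}}

```text
clock: 1.7
eef_pos: [502.2, -62.7, 263.3]
eef_rot: [-3.141, 0.0, 0.522]
wrist_force: [0.8, 0.6, -0.5]
finger_gap: 93.8
finger_force: 0.0
```

Run:
```python
from h import *
s=manip.read_state();print(s["clock"],s["eef_pos"],s["eef_rot"],s["joints"])
c=get_calibration("wrist");im=camera("wrist");np.save("w1.npy",np.r_[np.ravel(c["K"]),np.ravel(c["cam_to_world"])])
print(np.round(c["K"],1).tolist(),np.round(c["cam_to_world"],3).tolist());cv2.imwrite("pics/w1.png",im[:,:,::-1])
```

```text
1.7 [502.23351158 -62.65784703 263.28793652] [-3.14135003e+00  2.92469529e-04  5.22054227e-01] [-1.96488842e-01  1.61498673e-01  1.55618868e+00 -9.99669397e-06
  1.42428518e+00  8.52254754e-01]
[[325.2, 0.0, 281.1], [0.0, 325.2, 213.6], [0.0, 0.0, 1.0]] [[0.497, 0.832, 0.246, 572.325], [-0.868, 0.477, 0.141, -21.345], [-0.0, -0.284, 0.959, 442.824], [0.0, 0.0, 0.0, 1.0]]
```

View pics/w1.png

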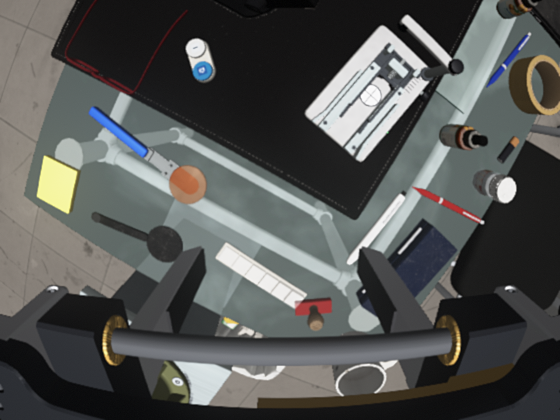

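The wrist view shows the stage at about (385,90), the handle from (92,112) to (145,153), and the lens at (187,184). Next I'll rectify the stage onto its rail plane from both cameras.

Run:
```python
from h import *
w=np.load("w1.npy");cw=dict(K=w[:9].reshape(3,3),cam_to_world=w[9:].reshape(4,4));ct=get_calibration("top")
def ortho(im,c,fish,o,hd,z,xr,yr,k):
    # rows: +x up ; cols: y left
    X=np.arange(xr[1],xr[0],-1/k);Y=np.arange(yr[1],yr[0],-1/k)
    h=np.radians(hd);mx=np.zeros((len(X),len(Y)),np.float32);my=mx.copy()
    for i,x in enumerate(X):
        for j,y in enumerate(Y):
            u=proj(c,(o[0]+x*np.cos(h)-y*np.sin(h),o[1]+x*np.sin(h)+y*np.cos(h),z),fish);mx[i,j],my[i,j]=u
    return cv2.remap(im,mx,my,cv2.INTER_CUBIC)
a=cv2.imread("pics/w1.png");b=cv2.imread("pics/top0.png")
P=[ortho(i,c,f,(661,-100),-8,46,(-90,90),(-60,60),3.3) for i,c,f in((a,cw,1),(b,ct,0))]
o=np.hstack(P);
for j in range(2):
    x0=j*P[0].shape[1]+int(60*3.3);cv2.line(o,(x0,0),(x0,12),(0,0,255),1);cv2.line(o,(x0,580),(x0,594),(0,0,255),1)
cv2.imwrite("pics/o1.png",o);print(o.shape)
```

```text
(594, 792, 3)
```

View pics/o1.png

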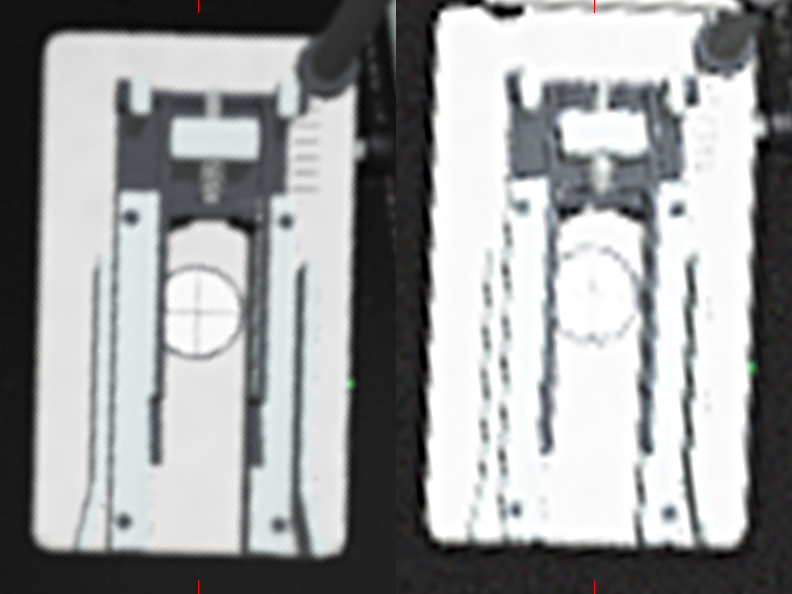

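Both rectified views agree to within about 3 mm. The rail-screw pairs give a stage heading of about -9.2°, with the axis within about 1 mm of my estimate. Moving above the handle.

Call:
{"method": "arm_command", "body": {
  "targets": [
    {"hand": 1, "x": 0.01, "y": -0.032, "z": 0.02, "yaw": 0},
    {"hand": 1, "x": 0.01, "y": -0.032, "z": 0.02, "yaw": 0},
    {"hand": 1, "x": 0.01, "y": -0.032, "z": 0.02, "yaw": 0},
    {"hand": 1, "x": 0.01, "y": -0.032, "z": 0.02, "yaw": 0},
    {"hand": 1, "x": 0.01, "y": -0.032, "z": 0.02, "yaw": 0},
    {"hand": 1, "x": 0.01, "y": -0.032, "z": 0.02, "yaw": 0},
    {"hand": 1, "x": 0.01, "y": -0.03, "z": 0.02, "yaw": 0}
  ]
}}

```text
clock: 2.45
eef_pos: [451.3, 165.6, 122.9]
eef_rot: [3.141, -0.001, 0.522]
wrist_force: [0.8, 0.0, -0.8]
finger_gap: 93.6
finger_force: 0.0
```

Call:
{"method": "arm_command", "body": {
  "targets": [
    {"hand": 1, "yaw": -0.1, "x": 0, "y": 0, "z": 0},
    {"hand": 1, "yaw": -0.115, "x": 0, "y": 0, "z": 0},
    {"hand": 1, "yaw": -0.115, "x": 0, "y": 0, "z": 0},
    {"hand": 1, "yaw": -0.115, "x": 0, "y": 0, "z": 0},
    {"hand": 1, "yaw": -0.115, "x": 0, "y": 0, "z": 0},
    {"hand": 1, "yaw": -0.115, "x": 0, "y": 0, "z": 0},
    {"hand": 1, "yaw": -0.115, "x": 0, "y": 0, "z": 0},
    {"hand": 1, "yaw": -0.105, "x": 0, "y": 0, "z": 0},
    {"hand": 1, "yaw": 0, "x": 0, "y": 0, "z": 0},
    {"hand": 1, "yaw": 0, "x": 0, "y": 0, "z": 0}
  ]
}}

```text
clock: 3.45
eef_pos: [451.8, 164.4, 123.5]
eef_rot: [3.141, -0.0, 1.415]
wrist_force: [0.0, -0.4, -0.9]
finger_gap: 94.5
finger_force: 0.0
```

Run:
```python
from h import *
s=manip.read_state();print(s["clock"],s["eef_pos"],s["eef_rot"],s["joints"][5],s["wrist_force"])
c=get_calibration("wrist");im=camera("wrist")[:,:,::-1].copy()
# predicted handle top corners and pin-blade for check
h=np.radians(-98.8);R=np.array([[np.cos(h),-np.sin(h)],[np.sin(h),np.cos(h)]])
P=[proj(c,np.r_[np.array([453.8,178.5])+R@np.array(q),16],1) for q in((-58,-7),(-58,7),(58,7),(58,-7))]
cv2.polylines(im,[np.int32(np.round(P))],True,(0,0,255),1);cv2.imwrite("pics/w2.png",im);print(np.round(P))
```

```text
3.45 [451.8281037  164.39233809 123.54762804] [ 3.14140888e+00 -7.28655780e-05  1.41502370e+00] 0.428536711651111 [ 0.04570914 -0.38557882 -0.92121596]
[[275. 132.]
 [291. 132.]
 [290. 255.]
 [276. 255.]]
```

View pics/w2.png

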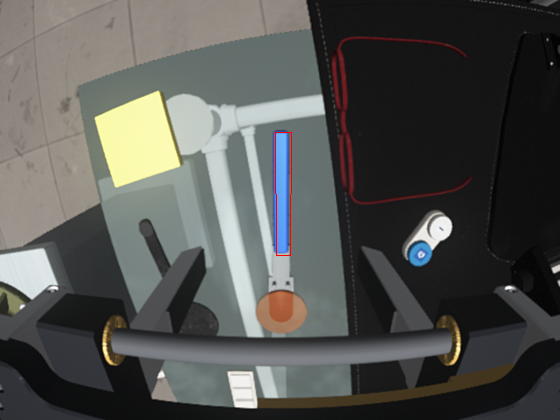

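The overlay matches the handle to within about 1 mm. Descending and gripping.

Call:
{"method": "arm_command", "body": {
  "targets": [
    {"hand": 1, "x": 0, "y": -0.001, "z": 0.02, "yaw": 0},
    {"hand": 1, "x": 0, "y": 0, "z": 0.025, "yaw": 0},
    {"hand": 1, "x": 0, "y": 0, "z": 0.025, "yaw": 0},
    {"hand": 1, "x": 0, "y": 0, "z": 0.02, "yaw": 0},
    {"hand": 1, "x": 0, "y": 0, "z": 0.015, "yaw": 0},
    {"hand": 1, "x": 0, "y": 0, "z": 0.01, "yaw": 0},
    {"hand": 1, "x": 0, "y": 0, "z": 0.004, "yaw": 0},
    {"hand": 0, "x": 0, "y": 0, "z": 0, "yaw": 0},
    {"hand": -0.4, "x": 0, "y": 0, "z": 0, "yaw": 0},
    {"hand": -0.4, "x": 0, "y": 0, "z": 0, "yaw": 0}
  ]
}}

```text
clock: 4.5
eef_pos: [451.1, 165.0, 5.1]
eef_rot: [3.141, -0.0, 1.42]
wrist_force: [-0.6, -0.6, -0.3]
finger_gap: 73.4
finger_force: 0.0
```

Call:
{"method": "arm_command", "body": {
  "targets": [
    {"hand": -0.5, "x": 0, "y": 0, "z": 0, "yaw": 0},
    {"hand": -0.55, "x": 0, "y": 0, "z": 0, "yaw": 0},
    {"hand": -0.6, "x": 0, "y": 0, "z": 0, "yaw": 0},
    {"hand": -0.65, "x": 0, "y": 0, "z": 0, "yaw": 0},
    {"hand": -0.7, "x": 0, "y": 0, "z": 0, "yaw": 0},
    {"hand": -0.75, "x": 0, "y": 0, "z": 0, "yaw": 0},
    {"hand": -1, "x": 0, "y": 0, "z": 0, "yaw": 0},
    {"hand": -1, "x": 0, "y": 0, "z": 0, "yaw": 0},
    {"hand": -1, "x": 0, "y": 0, "z": 0, "yaw": 0}
  ],
  "newtons": 40
}}

```text
clock: 5.4
eef_pos: [450.8, 164.9, 4.4]
eef_rot: [-3.142, 0.0, 1.42]
wrist_force: [0.6, -0.6, -0.4]
finger_gap: 13.7
finger_force: 40.0
```

Call:
{"method": "arm_command", "body": {
  "targets": [
    {"hand": -1, "z": -0.002, "x": 0, "y": 0, "yaw": 0},
    {"hand": -1, "z": -0.005, "x": 0, "y": 0, "yaw": 0},
    {"hand": -1, "z": -0.008, "x": 0, "y": 0, "yaw": 0},
    {"hand": -1, "z": -0.01, "x": 0, "y": 0, "yaw": 0},
    {"hand": -1, "z": -0.01, "x": 0, "y": 0, "yaw": 0},
    {"hand": -1, "z": -0.01, "x": 0, "y": 0, "yaw": 0},
    {"hand": -1, "z": -0.008, "x": 0, "y": 0, "yaw": 0},
    {"hand": -1, "z": -0.005, "x": 0, "y": 0, "yaw": 0},
    {"hand": -1, "z": -0.002, "x": 0, "y": 0, "yaw": 0},
    {"hand": -1, "z": 0, "x": 0, "y": 0, "yaw": 0}
  ]
}}

```text
clock: 6.4
eef_pos: [450.8, 164.8, 64.6]
eef_rot: [3.141, -0.0, 1.42]
wrist_force: [-0.3, -0.5, -0.8]
finger_gap: 13.6
finger_force: 40.0
```

Run:
```python
from h import *
s=manip.read_state();print(s["clock"],s["eef_pos"],s["eef_rot"],s["wrist_force"],s["moment"],s["finger_gap"])
f=lambda im,x,y,w,h,k:cv2.resize(im[y:y+h,x:x+w],None,fx=k,fy=k,interpolation=cv2.INTER_CUBIC)
b=camera("side")[:,:,::-1];t=camera("top")[:,:,::-1]
cv2.imwrite("pics/s2.png",np.hstack([f(b,270,180,130,150,3),f(t,170,210,130,150,3)]))
```

```text
6.4 [450.77428866 164.83470827  64.55998008] [ 3.14146211e+00 -5.38808295e-05  1.41973307e+00] [-0.33981444 -0.46581943 -0.76695739] [-0.01047144 -0.04689    -0.01781094] 13.55874332981377
```

View pics/s2.png

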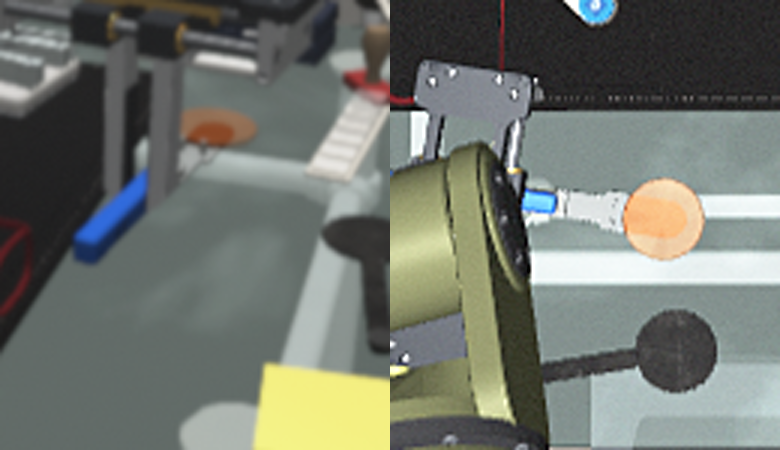

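Lens is riding flat on the blade, at (665,218) in the picture, and the paddle is level. Next I'll carry it sideways and turn it.

Call:
{"method": "arm_command", "body": {
  "targets": [
    {"hand": -1, "x": -0.004, "y": 0.001, "z": 0, "yaw": 0},
    {"hand": -1, "x": -0.008, "y": 0.001, "z": 0, "yaw": 0},
    {"hand": -1, "x": -0.012, "y": 0.001, "z": 0, "yaw": 0},
    {"hand": -1, "x": -0.016, "y": 0.001, "z": 0, "yaw": 0},
    {"hand": -1, "x": -0.02, "y": 0.001, "z": 0, "yaw": 0},
    {"hand": -1, "x": -0.022, "y": 0.001, "z": 0, "yaw": 0},
    {"hand": -1, "x": -0.022, "y": 0.001, "z": 0, "yaw": 0},
    {"hand": -1, "x": -0.022, "y": 0.001, "z": 0, "yaw": 0},
    {"hand": -1, "x": -0.022, "y": 0.001, "z": 0, "yaw": 0},
    {"hand": -1, "x": -0.022, "y": 0.001, "z": 0, "yaw": 0}
  ]
}}

```text
clock: 7.5
eef_pos: [434.5, -6.4, 64.4]
eef_rot: [-3.142, 0.0, 1.419]
wrist_force: [0.4, 0.3, -0.9]
finger_gap: 13.5
finger_force: 40.0
```

Call:
{"method": "arm_command", "body": {
  "targets": [
    {"hand": -1, "x": -0.02, "y": 0.001, "z": 0, "yaw": 0},
    {"hand": -1, "x": -0.016, "y": 0.001, "z": 0, "yaw": 0},
    {"hand": -1, "x": -0.012, "y": 0.001, "z": 0, "yaw": 0},
    {"hand": -1, "x": -0.008, "y": 0.001, "z": 0, "yaw": 0},
    {"hand": -1, "x": -0.004, "y": 0.001, "z": 0, "yaw": 0},
    {"hand": -1, "x": 0, "y": 0, "z": 0, "yaw": 0},
    {"hand": -1, "x": 0, "y": 0, "z": 0, "yaw": -0.03},
    {"hand": -1, "x": 0, "y": 0, "z": 0, "yaw": -0.06},
    {"hand": -1, "x": 0, "y": 0, "z": 0, "yaw": -0.09},
    {"hand": -1, "x": 0, "y": 0, "z": 0, "yaw": -0.1}
  ]
}}

```text
clock: 8.5
eef_pos: [431.0, -64.3, 64.4]
eef_rot: [-3.141, -0.0, 1.706]
wrist_force: [0.5, 0.2, -2.0]
finger_gap: 13.7
finger_force: 40.0
```

Call:
{"method": "arm_command", "body": {
  "targets": [
    {"hand": -1, "x": 0, "y": 0, "z": 0, "yaw": -0.1},
    {"hand": -1, "x": 0, "y": 0, "z": 0, "yaw": -0.1},
    {"hand": -1, "x": 0, "y": 0, "z": 0, "yaw": -0.1},
    {"hand": -1, "x": 0, "y": 0, "z": 0, "yaw": -0.1},
    {"hand": -1, "x": 0, "y": 0, "z": 0, "yaw": -0.1},
    {"hand": -1, "x": 0, "y": 0, "z": 0, "yaw": -0.1},
    {"hand": -1, "x": 0, "y": 0, "z": 0, "yaw": -0.1},
    {"hand": -1, "x": 0, "y": 0, "z": 0, "yaw": -0.1},
    {"hand": -1, "x": 0, "y": 0, "z": 0, "yaw": -0.1},
    {"hand": -1, "x": 0, "y": 0, "z": 0, "yaw": -0.1}
  ]
}}

```text
clock: 9.5
eef_pos: [431.0, -64.2, 64.4]
eef_rot: [3.142, -0.0, 2.706]
wrist_force: [-0.7, -0.2, -0.4]
finger_gap: 13.7
finger_force: 40.0
```

Call:
{"method": "arm_command", "body": {
  "targets": [
    {"hand": -1, "x": 0, "y": 0, "z": 0, "yaw": -0.1},
    {"hand": -1, "x": 0, "y": 0, "z": 0, "yaw": -0.09},
    {"hand": -1, "x": 0, "y": 0, "z": 0, "yaw": -0.06},
    {"hand": -1, "x": 0, "y": 0, "z": 0, "yaw": -0.03},
    {"hand": -1, "x": 0, "y": 0, "z": 0, "yaw": 0},
    {"hand": -1, "x": 0, "y": 0, "z": 0, "yaw": 0}
  ]
}}

```text
clock: 10.1
eef_pos: [431.0, -64.6, 64.5]
eef_rot: [3.142, -0.0, 2.979]
wrist_force: [-0.2, -0.3, -0.0]
finger_gap: 13.5
finger_force: 40.0
```

Call:
{"method": "arm_command", "body": {
  "targets": [
    {"hand": -1, "x": 0, "y": 0, "z": 0.003, "yaw": 0},
    {"hand": -1, "x": 0, "y": 0, "z": 0.005, "yaw": 0},
    {"hand": -1, "x": 0, "y": 0, "z": 0.005, "yaw": 0},
    {"hand": -1, "x": 0, "y": 0, "z": 0.002, "yaw": 0},
    {"hand": -1, "x": 0, "y": 0, "z": 0, "yaw": 0}
  ]
}}

```text
clock: 10.6
eef_pos: [430.7, -64.7, 49.0]
eef_rot: [3.142, -0.001, 2.98]
wrist_force: [-0.5, 1.0, 0.2]
finger_gap: 13.7
finger_force: 40.0
```

Run:
```python
from h import *
s=manip.read_state();print(s["clock"],s["eef_pos"],s["eef_rot"],s["wrist_force"])
b=np.mean([camera("top")[:,:,::-1].astype(np.float32) for _ in range(4)],0).astype(np.uint8);ct=get_calibration("top")
cv2.imwrite("pics/top3raw.png",b)
o=(585.7,-89.5);hd=np.radians(-9.25);k=4
X=np.arange(60,-130,-1/k)[:,None];Y=np.arange(50,-50,-1/k)[None]
M=np.array(ct["cam_to_world"]);K=np.array(ct["K"])
wx=o[0]+X*np.cos(hd)-Y*np.sin(hd);wy=o[1]+X*np.sin(hd)+Y*np.cos(hd)
q=np.stack([wx,wy,np.full_like(wx,47)],-1)-M[:3,3];q=q@M[:3,:3]
u=K[0,0]*q[...,0]/-q[...,2]+K[0,2];v=K[1,1]*-q[...,1]/-q[...,2]+K[1,2]
O=cv2.remap(b,u.astype(np.float32),v.astype(np.float32),cv2.INTER_CUBIC)
O=cv2.rotate(O,cv2.ROTATE_90_CLOCKWISE) # x -> right, cols: x=-130+c/4 ; rows: y=50-r/4 (left on top)
cv2.line(O,(0,200),(10,200),(0,0,255),1);cv2.line(O,(750,200),(759,200),(0,0,255),1);print(O.shape);cv2.imwrite("pics/o3.png",O)
```

```text
10.6 [430.74133356 -64.73770296  48.98813908] [ 3.14152875e+00 -9.08186824e-04  2.97966445e+00] [-0.52608298  1.04090967  0.1797763 ]
(400, 760, 3)
```

View pics/o3.png

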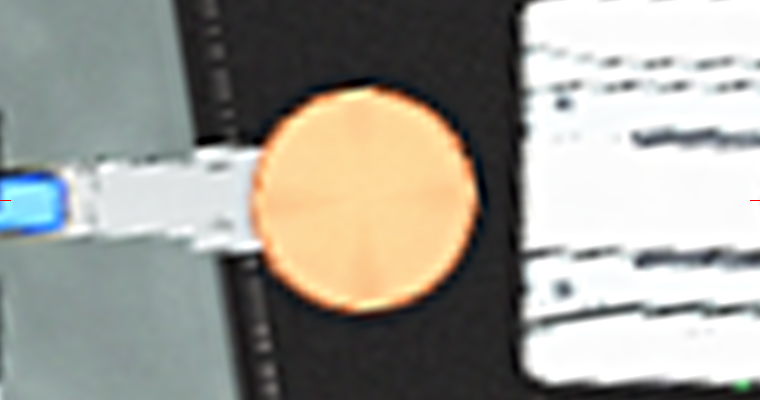

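In the rectified top view the lens centre is at (365,199) and the blade axis at row ~199.5. The stage axis is at row ~196 (rail screws at (562,103) and (562,288)). So I shift about 1 mm left. The lens is ~6 mm ahead of the pins. I'll advance to the mouth with the lens 1.6 mm above the rails.

Call:
{"method": "arm_command", "body": {
  "targets": [
    {"hand": -1, "x": -0.003, "y": 0.001, "z": 0, "yaw": 0},
    {"hand": -1, "x": -0.006, "y": 0, "z": 0, "yaw": 0},
    {"hand": -1, "x": -0.008, "y": 0, "z": 0, "yaw": 0},
    {"hand": -1, "x": -0.008, "y": 0, "z": 0, "yaw": 0},
    {"hand": -1, "x": -0.007, "y": 0, "z": 0, "yaw": 0},
    {"hand": -1, "x": -0.005, "y": 0, "z": 0, "yaw": 0},
    {"hand": -1, "x": -0.003, "y": 0, "z": 0, "yaw": 0},
    {"hand": -1, "x": 0, "y": 0, "z": 0, "yaw": 0}
  ]
}}

```text
clock: 11.6
eef_pos: [470.8, -70.3, 49.3]
eef_rot: [3.142, -0.0, 2.98]
wrist_force: [0.0, -0.2, -0.6]
finger_gap: 13.2
finger_force: 40.0
```

```bash
cat > ort.py <<'E'
from h import *
import sys
s=manip.read_state();print(s["clock"],s["eef_pos"],s["eef_rot"],s["wrist_force"])
b=np.mean([camera("top")[:,:,::-1].astype(np.float32) for _ in range(3)],0).astype(np.uint8);ct=get_calibration("top")
o=(585.7,-89.5);hd=np.radians(-9.25);k=4
X=np.arange(120,-70,-1/k)[:,None];Y=np.arange(50,-50,-1/k)[None]
M=np.array(ct["cam_to_world"]);K=np.array(ct["K"])
wx=o[0]+X*np.cos(hd)-Y*np.sin(hd);wy=o[1]+X*np.sin(hd)+Y*np.cos(hd)
q=np.stack([wx,wy,np.full_like(wx,47)],-1)-M[:3,3];q=q@M[:3,:3]
u=K[0,0]*q[...,0]/-q[...,2]+K[0,2];v=K[1,1]*-q[...,1]/-q[...,2]+K[1,2]
O=cv2.remap(b,u.astype(np.float32),v.astype(np.float32),cv2.INTER_CUBIC)
O=cv2.rotate(O,cv2.ROTATE_90_CLOCKWISE) # x=-70+c/4 ; y=50-r/4
hs=cv2.cvtColor(O,cv2.COLOR_BGR2HSV);m=cv2.inRange(hs,(3,70,80),(22,255,255))
n,l,st,ce=cv2.connectedComponentsWithStats(m);i=1+np.argmax(st[1:,4]);print("lens blob bbox",st[i],"x,y mm",-70+(st[i,0]+st[i,2]/2)/4,50-(st[i,1]+st[i,3]/2)/4)
m=cv2.inRange(hs,(98,120,80),(125,255,255));n,l,st,ce=cv2.connectedComponentsWithStats(m)
if n>1: i=1+np.argmax(st[1:,4]);print("handle front x",-70+(st[i,0]+st[i,2])/4)
cv2.imwrite(sys.argv[1],O)
E
python3 ort.py pics/o4.png
```

```text
11.6 [470.8288562  -70.25764605  49.34086197] [ 3.14157184e+00 -1.61285879e-04  2.97981292e+00] [ 0.00706162 -0.22462436 -0.58877568]
lens blob bbox [  170    79   224   233 39365] x,y mm 0.5 1.125
```

View pics/o4.png

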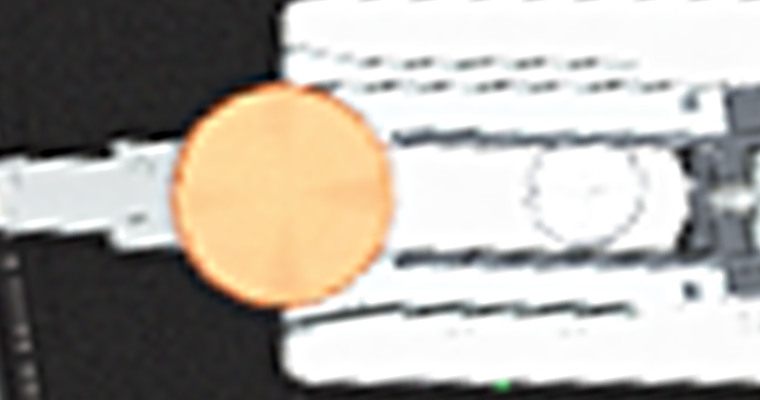

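The lens centre is at (282,195), in line with the axis at row 195.5. The prong tips at col ~393 mean the carriage is clamped about 4–6 mm nearer, so home is about 71 mm past the mouth. I'll lower the lens onto the rails.

Call:
{"method": "arm_command", "body": {
  "targets": [
    {"hand": -1, "x": 0, "y": 0, "z": 0.001, "yaw": 0},
    {"hand": -1, "x": -0.002, "y": 0, "z": 0, "yaw": 0},
    {"hand": -1, "x": -0.002, "y": 0, "z": 0, "yaw": 0},
    {"hand": -1, "x": -0.001, "y": 0, "z": 0.001, "yaw": 0},
    {"hand": -1, "x": 0, "y": 0, "z": 0.001, "yaw": 0},
    {"hand": -1, "x": 0, "y": 0, "z": 0.001, "yaw": 0},
    {"hand": -1, "x": 0, "y": 0, "z": 0.001, "yaw": 0},
    {"hand": -1, "x": 0, "y": 0, "z": 0, "yaw": 0}
  ]
}}

```text
clock: 12.55
eef_pos: [475.5, -71.0, 44.3]
eef_rot: [3.142, -0.0, 2.98]
wrist_force: [0.4, 0.1, -1.1]
finger_gap: 13.4
finger_force: 40.0
```

```bash
python3 ort.py pics/o5.png
```

```text
12.55 [475.46072963 -71.01235666  44.28541729] [ 3.14158004e+00 -2.40802709e-04  2.97981378e+00] [ 0.40223214  0.11859316 -1.14663104]
lens blob bbox [  191    81   223   229 38785] x,y mm 5.625 1.125
handle front x -68.25
```

Call:
{"method": "arm_command", "body": {
  "targets": [
    {"hand": -1, "x": -0.002, "y": 0, "z": 0, "yaw": 0},
    {"hand": -1, "x": -0.002, "y": 0, "z": 0, "yaw": 0},
    {"hand": -1, "x": -0.002, "y": 0, "z": 0, "yaw": 0},
    {"hand": -1, "x": -0.002, "y": 0, "z": 0, "yaw": 0},
    {"hand": -1, "x": -0.002, "y": 0, "z": 0, "yaw": 0},
    {"hand": -1, "x": -0.002, "y": 0, "z": 0, "yaw": 0},
    {"hand": -1, "x": -0.002, "y": 0, "z": 0, "yaw": 0},
    {"hand": -1, "x": -0.002, "y": 0, "z": 0, "yaw": 0},
    {"hand": -1, "x": -0.002, "y": 0, "z": 0, "yaw": 0},
    {"hand": -1, "x": -0.002, "y": 0, "z": 0, "yaw": 0}
  ]
}}

```text
clock: 13.7
eef_pos: [495.4, -74.3, 44.4]
eef_rot: [3.142, -0.0, 2.98]
wrist_force: [-1.3, -0.6, -1.3]
finger_gap: 13.6
finger_force: 40.0
```

```bash
python3 ort.py pics/o6.png
```

```text
13.7 [495.40192779 -74.28463145  44.40728721] [ 3.14158060e+00 -2.11034762e-04  2.97979802e+00] [-1.27255862 -0.56202759 -1.31665347]
lens blob bbox [  245    84   224   228 37465] x,y mm 19.25 0.5
handle front x -47.75
```

Call:
{"method": "arm_command", "body": {
  "targets": [
    {"hand": -1, "x": -0.002, "y": 0, "z": 0, "yaw": 0},
    {"hand": -1, "x": -0.002, "y": 0, "z": 0, "yaw": 0},
    {"hand": -1, "x": -0.002, "y": 0, "z": 0, "yaw": 0},
    {"hand": -1, "x": -0.002, "y": 0, "z": 0, "yaw": 0},
    {"hand": -1, "x": -0.002, "y": 0, "z": 0, "yaw": 0}
  ]
}}

```text
clock: 14.35
eef_pos: [505.4, -75.9, 44.5]
eef_rot: [3.142, 0.0, 2.98]
wrist_force: [-0.7, 0.1, -0.6]
finger_gap: 13.6
finger_force: 40.0
```

Call:
{"method": "arm_command", "body": {
  "targets": [
    {"hand": -1, "x": -0.002, "y": 0, "z": 0, "yaw": 0},
    {"hand": -1, "x": -0.002, "y": 0, "z": 0, "yaw": 0},
    {"hand": -1, "x": -0.002, "y": 0, "z": 0, "yaw": 0},
    {"hand": -1, "x": -0.002, "y": 0, "z": 0, "yaw": 0},
    {"hand": -1, "x": -0.002, "y": 0, "z": 0, "yaw": 0}
  ]
}}

```text
clock: 14.85
eef_pos: [515.2, -77.5, 44.4]
eef_rot: [3.142, -0.0, 2.98]
wrist_force: [-0.5, 0.7, -0.8]
finger_gap: 13.7
finger_force: 40.0
```

```bash
python3 ort.py pics/o7.png
```

```text
14.85 [515.21130248 -77.51493257  44.43948534] [ 3.14158068e+00 -2.38847746e-05  2.97977495e+00] [-0.47218367  0.74707557 -0.79241052]
lens blob bbox [  324    82   224   229 34581] x,y mm 39.0 0.875
handle front x 48.0
```

View pics/o7.png

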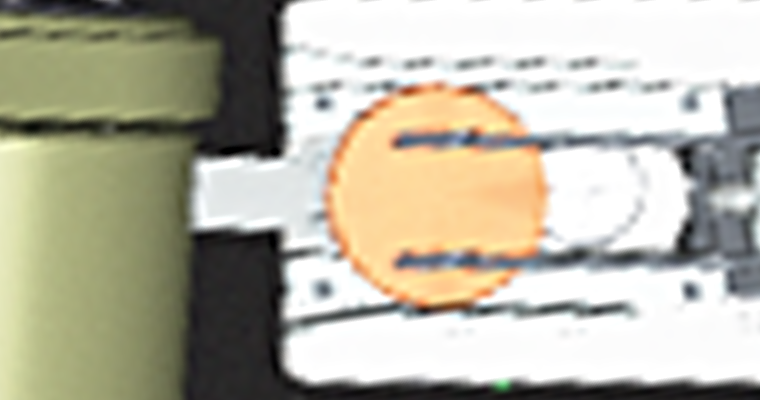

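Picture: lens at (437,195), straight, under both keeper prongs (rows 140 and 261), forces low. Continuing.

Call:
{"method": "arm_command", "body": {
  "targets": [
    {"hand": -1, "x": -0.002, "y": 0, "z": 0, "yaw": 0},
    {"hand": -1, "x": -0.002, "y": 0, "z": 0, "yaw": 0},
    {"hand": -1, "x": -0.002, "y": 0, "z": 0, "yaw": 0},
    {"hand": -1, "x": -0.002, "y": 0, "z": 0, "yaw": 0},
    {"hand": -1, "x": -0.002, "y": 0, "z": 0, "yaw": 0}
  ]
}}

```text
clock: 15.5
eef_pos: [525.1, -79.1, 44.4]
eef_rot: [-3.142, -0.0, 2.98]
wrist_force: [-0.3, -0.0, -1.9]
finger_gap: 13.7
finger_force: 40.0
```

Call:
{"method": "arm_command", "body": {
  "targets": [
    {"hand": -1, "x": -0.002, "y": 0, "z": 0, "yaw": 0},
    {"hand": -1, "x": -0.002, "y": 0, "z": 0, "yaw": 0},
    {"hand": -1, "x": -0.002, "y": 0, "z": 0, "yaw": 0},
    {"hand": -1, "x": -0.002, "y": 0, "z": 0, "yaw": 0},
    {"hand": -1, "x": -0.002, "y": 0, "z": 0, "yaw": 0}
  ]
}}

```text
clock: 16.0
eef_pos: [534.9, -80.7, 44.5]
eef_rot: [3.142, 0.0, 2.98]
wrist_force: [-0.7, 0.3, -1.2]
finger_gap: 13.7
finger_force: 40.0
```

Call:
{"method": "arm_command", "body": {
  "targets": [
    {"hand": -1, "x": -0.001, "y": 0, "z": 0, "yaw": 0},
    {"hand": -1, "x": -0.001, "y": 0, "z": 0, "yaw": 0},
    {"hand": -1, "x": -0.001, "y": 0, "z": 0, "yaw": 0}
  ]
}}

```text
clock: 16.3
eef_pos: [537.8, -81.2, 44.4]
eef_rot: [3.142, -0.0, 2.98]
wrist_force: [-0.5, -0.7, -1.3]
finger_gap: 13.7
finger_force: 40.0
```

```bash
python3 ort.py pics/o8.png
```

```text
16.3 [537.77906283 -81.18268985  44.42098226] [ 3.14156507e+00 -1.09650620e-04  2.97977341e+00] [-0.53749288 -0.66585606 -1.25638844]
lens blob bbox [  416   145   224   114 22246] x,y mm 62.0 -0.5
handle front x 47.75
```

Call:
{"method": "arm_command", "body": {
  "targets": [
    {"hand": -1, "x": -0.001, "y": 0, "z": 0, "yaw": 0},
    {"hand": -1, "x": -0.001, "y": 0, "z": 0, "yaw": 0},
    {"hand": -1, "x": -0.001, "y": 0, "z": 0, "yaw": 0}
  ]
}}

```text
clock: 16.75
eef_pos: [540.8, -81.7, 44.5]
eef_rot: [3.142, -0.0, 2.98]
wrist_force: [-1.5, -0.2, -0.4]
finger_gap: 13.7
finger_force: 40.0
```

Call:
{"method": "arm_command", "body": {
  "targets": [
    {"hand": -1, "x": -0.0005, "y": 0, "z": 0, "yaw": 0},
    {"hand": -1, "x": -0.0005, "y": 0, "z": 0, "yaw": 0},
    {"hand": -1, "x": 0, "y": 0, "z": 0, "yaw": 0}
  ]
}}

```text
clock: 17.05
eef_pos: [541.8, -81.8, 44.5]
eef_rot: [3.142, 0.0, 2.98]
wrist_force: [-0.1, 0.6, -0.8]
finger_gap: 13.4
finger_force: 40.0
```

Call:
{"method": "arm_command", "body": {
  "targets": [
    {"hand": -1, "x": -0.0005, "y": 0, "z": 0, "yaw": 0},
    {"hand": -1, "x": -0.0005, "y": 0, "z": 0, "yaw": 0},
    {"hand": -1, "x": 0, "y": 0, "z": 0, "yaw": 0}
  ]
}}

```text
clock: 17.35
eef_pos: [542.7, -82.0, 44.4]
eef_rot: [3.142, 0.0, 2.98]
wrist_force: [-0.2, 0.5, -1.1]
finger_gap: 13.6
finger_force: 40.0
```

Call:
{"method": "arm_command", "body": {
  "targets": [
    {"hand": -1, "x": -0.0005, "y": 0, "z": 0, "yaw": 0},
    {"hand": -1, "x": -0.0005, "y": 0, "z": 0, "yaw": 0},
    {"hand": -1, "x": 0, "y": 0, "z": 0, "yaw": 0}
  ]
}}

```text
clock: 17.65
eef_pos: [543.8, -82.2, 44.5]
eef_rot: [3.142, 0.0, 2.98]
wrist_force: [-1.4, 0.2, 0.4]
finger_gap: 13.7
finger_force: 40.0
```

Call:
{"method": "arm_command", "body": {
  "targets": [
    {"hand": -1, "x": -0.0005, "y": 0, "z": 0, "yaw": 0},
    {"hand": -1, "x": -0.0005, "y": 0, "z": 0, "yaw": 0},
    {"hand": -1, "x": 0, "y": 0, "z": 0, "yaw": 0}
  ]
}}

```text
clock: 17.95
eef_pos: [544.7, -82.3, 44.4]
eef_rot: [3.142, 0.0, 2.98]
wrist_force: [-0.8, 0.5, -1.5]
finger_gap: 13.5
finger_force: 40.0
```

Call:
{"method": "arm_command", "body": {
  "targets": [
    {"hand": -1, "x": -0.0005, "y": 0, "z": 0, "yaw": 0},
    {"hand": -1, "x": -0.0005, "y": 0, "z": 0, "yaw": 0},
    {"hand": -1, "x": 0, "y": 0, "z": 0, "yaw": 0}
  ]
}}

```text
clock: 18.25
eef_pos: [545.7, -82.5, 44.4]
eef_rot: [3.142, -0.0, 2.98]
wrist_force: [-1.0, -0.0, -1.2]
finger_gap: 13.8
finger_force: 40.0
```

Call:
{"method": "arm_command", "body": {
  "targets": [
    {"hand": -1, "x": -0.0005, "y": 0, "z": 0, "yaw": 0},
    {"hand": -1, "x": 0, "y": 0, "z": 0, "yaw": 0}
  ]
}}

```text
clock: 18.45
eef_pos: [546.2, -82.6, 44.5]
eef_rot: [-3.142, 0.0, 2.98]
wrist_force: [-0.2, 0.8, -0.7]
finger_gap: 13.5
finger_force: 40.0
```

```bash
python3 ort.py pics/o9.png
```

```text
18.45 [546.19907971 -82.58162976  44.47204989] [-3.14156263e+00  8.56458257e-05  2.97979949e+00] [-0.22180747  0.80033294 -0.73419917]
lens blob bbox [  450   144   225   115 22480] x,y mm 70.625 -0.375
handle front x 48.25
```

Call:
{"method": "arm_command", "body": {
  "targets": [
    {"hand": -1, "x": -0.0005, "y": 0, "z": 0, "yaw": 0},
    {"hand": -1, "x": 0, "y": 0, "z": 0, "yaw": 0}
  ]
}}

```text
clock: 18.8
eef_pos: [546.7, -82.7, 44.5]
eef_rot: [-3.142, 0.0, 2.98]
wrist_force: [-0.2, 0.6, -0.9]
finger_gap: 13.6
finger_force: 40.0
```

Call:
{"method": "arm_command", "body": {
  "targets": [
    {"hand": -1, "x": -0.0005, "y": 0, "z": 0, "yaw": 0},
    {"hand": -1, "x": 0, "y": 0, "z": 0, "yaw": 0}
  ]
}}

```text
clock: 19.0
eef_pos: [547.1, -82.7, 44.4]
eef_rot: [-3.142, -0.0, 2.98]
wrist_force: [-0.8, 0.4, -1.4]
finger_gap: 13.6
finger_force: 40.0
```

Call:
{"method": "arm_command", "body": {
  "targets": [
    {"hand": -1, "x": -0.0005, "y": 0, "z": 0, "yaw": 0},
    {"hand": -1, "x": 0, "y": 0, "z": 0, "yaw": 0}
  ]
}}

```text
clock: 19.2
eef_pos: [547.7, -82.8, 44.5]
eef_rot: [3.142, 0.0, 2.98]
wrist_force: [-0.9, -0.5, -1.1]
finger_gap: 13.4
finger_force: 40.0
```

Call:
{"method": "arm_command", "body": {
  "targets": [
    {"hand": -1, "x": -0.0005, "y": 0, "z": 0, "yaw": 0},
    {"hand": -1, "x": 0, "y": 0, "z": 0, "yaw": 0}
  ]
}}

```text
clock: 19.4
eef_pos: [548.1, -82.9, 44.4]
eef_rot: [3.142, -0.0, 2.98]
wrist_force: [-1.2, 0.6, -0.2]
finger_gap: 13.8
finger_force: 40.0
```

Call:
{"method": "arm_command", "body": {
  "targets": [
    {"hand": -1, "x": -0.0005, "y": 0, "z": 0, "yaw": 0},
    {"hand": -1, "x": 0, "y": 0, "z": 0, "yaw": 0}
  ]
}}

```text
clock: 19.6
eef_pos: [548.4, -82.9, 44.4]
eef_rot: [-3.142, -0.0, 2.98]
wrist_force: [-2.6, 0.1, -0.8]
finger_gap: 13.0
finger_force: 40.0
```

Call:
{"method": "arm_command", "body": {
  "targets": [
    {"hand": -1, "x": -0.0003, "y": 0, "z": 0, "yaw": 0},
    {"hand": -1, "x": 0, "y": 0, "z": 0, "yaw": 0}
  ]
}}

```text
clock: 19.8
eef_pos: [548.8, -83.0, 44.4]
eef_rot: [-3.142, -0.0, 2.98]
wrist_force: [-3.1, 0.6, -1.1]
finger_gap: 13.7
finger_force: 40.0
```

Call:
{"method": "arm_command", "body": {
  "targets": [
    {"hand": -1, "x": -0.0003, "y": 0, "z": 0, "yaw": 0},
    {"hand": -1, "x": 0, "y": 0, "z": 0, "yaw": 0}
  ]
}}

```text
clock: 20.0
eef_pos: [549.1, -83.1, 44.4]
eef_rot: [-3.142, -0.0, 2.98]
wrist_force: [-4.0, -0.2, -0.6]
finger_gap: 13.0
finger_force: 40.0
```

Call:
{"method": "arm_command", "body": {
  "targets": [
    {"hand": -1, "x": -0.0003, "y": 0, "z": 0, "yaw": 0},
    {"hand": -1, "x": 0, "y": 0, "z": 0, "yaw": 0}
  ]
}}

```text
clock: 20.2
eef_pos: [549.3, -83.1, 44.4]
eef_rot: [-3.142, -0.001, 2.98]
wrist_force: [-6.3, -0.5, -0.1]
finger_gap: 13.7
finger_force: 40.0
```

Call:
{"method": "arm_command", "body": {
  "targets": [
    {"hand": -1, "x": -0.0003, "y": 0, "z": 0, "yaw": 0},
    {"hand": -1, "x": 0, "y": 0, "z": 0, "yaw": 0}
  ]
}}

```text
clock: 20.4
eef_pos: [549.5, -83.1, 44.3]
eef_rot: [3.142, -0.001, 2.98]
wrist_force: [-5.8, 0.1, -0.8]
finger_gap: 13.6
finger_force: 40.0
```

Call:
{"method": "arm_command", "body": {
  "targets": [
    {"hand": -1, "x": -0.0003, "y": 0, "z": 0, "yaw": 0},
    {"hand": -1, "x": 0, "y": 0, "z": 0, "yaw": 0}
  ]
}}

```text
clock: 20.6
eef_pos: [549.7, -83.1, 44.3]
eef_rot: [-3.142, -0.001, 2.98]
wrist_force: [-6.3, 0.2, -0.2]
finger_gap: 13.4
finger_force: 40.0
```

Call:
{"method": "arm_command", "body": {
  "targets": [
    {"hand": -1, "x": 0, "y": 0, "z": 0, "yaw": 0}
  ]
}}

```text
clock: 20.7
eef_pos: [549.7, -83.1, 44.3]
eef_rot: [3.142, -0.001, 2.98]
wrist_force: [-6.7, -0.1, -0.3]
finger_gap: 13.6
finger_force: 40.0
```

Call:
{"method": "arm_command", "body": {
  "targets": [
    {"hand": -1, "x": 0, "y": 0, "z": 0, "yaw": 0}
  ]
}}

```text
clock: 20.8
eef_pos: [549.7, -83.1, 44.2]
eef_rot: [3.142, -0.001, 2.98]
wrist_force: [-6.1, 1.1, -0.5]
finger_gap: 13.5
finger_force: 40.0
```

Call:
{"method": "arm_command", "body": {
  "targets": [
    {"hand": -1, "x": -0.0003, "y": 0, "z": 0, "yaw": 0},
    {"hand": -1, "x": 0, "y": 0, "z": 0, "yaw": 0}
  ]
}}

```text
clock: 21.0
eef_pos: [549.9, -83.2, 44.2]
eef_rot: [3.142, -0.001, 2.98]
wrist_force: [-7.0, 1.2, -0.4]
finger_gap: 13.7
finger_force: 40.0
```

Call:
{"method": "arm_command", "body": {
  "targets": [
    {"hand": -1, "x": 0, "y": 0, "z": 0, "yaw": 0}
  ]
}}

```text
clock: 21.1
eef_pos: [549.8, -83.2, 44.2]
eef_rot: [3.142, -0.001, 2.98]
wrist_force: [-8.0, 0.6, 0.3]
finger_gap: 13.7
finger_force: 40.0
```

```bash
python3 ort.py pics/o10.png
python3 - <<'E'
from h import *
f=lambda im,x,y,w,h,k:cv2.resize(im[y:y+h,x:x+w],None,fx=k,fy=k,interpolation=cv2.INTER_CUBIC)
b=np.mean([camera("side")[:,:,::-1].astype(np.float32) for _ in range(3)],0).astype(np.uint8)
cv2.imwrite("pics/s10.png",b);print(manip.read_state()["wrist_force"])
E
```

```text
21.1 [549.84756902 -83.17263728  44.2214278 ] [ 3.14157779e+00 -1.43787778e-03  2.97980755e+00] [-8.04260821  0.61761569  0.27401167]
lens blob bbox [  463   145   232   112 22860] x,y mm 74.75 -0.25
[-7.08449146  0.34858193 -0.97839638]
```

Call:
{"method": "arm_command", "body": {
  "targets": [
    {"hand": -1, "x": -0.0002, "y": 0, "z": 0, "yaw": 0},
    {"hand": -1, "x": 0, "y": 0, "z": 0, "yaw": 0}
  ]
}}

```text
clock: 21.6
eef_pos: [549.9, -83.2, 44.2]
eef_rot: [-3.142, -0.002, 2.98]
wrist_force: [-7.7, -0.3, 0.6]
finger_gap: 13.9
finger_force: 40.0
```

Call:
{"method": "arm_command", "body": {
  "targets": [
    {"hand": -1, "x": -0.0002, "y": 0, "z": 0, "yaw": 0},
    {"hand": -1, "x": 0, "y": 0, "z": 0, "yaw": 0}
  ]
}}

```text
clock: 21.8
eef_pos: [550.1, -83.2, 44.1]
eef_rot: [3.142, -0.002, 2.98]
wrist_force: [-8.2, 1.0, 0.5]
finger_gap: 13.6
finger_force: 40.0
```

Call:
{"method": "arm_command", "body": {
  "targets": [
    {"hand": -1, "x": 0, "y": 0, "z": 0, "yaw": 0}
  ]
}}

```text
clock: 21.9
eef_pos: [550.1, -83.2, 44.2]
eef_rot: [3.142, -0.002, 2.98]
wrist_force: [-8.4, 0.8, -0.0]
finger_gap: 13.8
finger_force: 40.0
```

Call:
{"method": "arm_command", "body": {
  "targets": [
    {"hand": -1, "x": -0.0002, "y": 0, "z": 0, "yaw": 0},
    {"hand": -1, "x": 0, "y": 0, "z": 0, "yaw": 0}
  ]
}}

```text
clock: 22.1
eef_pos: [550.2, -83.2, 44.1]
eef_rot: [3.142, -0.002, 2.98]
wrist_force: [-8.8, 0.4, -0.7]
finger_gap: 13.3
finger_force: 40.0
```

Call:
{"method": "arm_command", "body": {
  "targets": [
    {"hand": -1, "x": 0.0006, "y": 0, "z": 0, "yaw": 0},
    {"hand": -1, "x": 0, "y": 0, "z": 0, "yaw": 0}
  ]
}}

```text
clock: 22.3
eef_pos: [549.8, -83.2, 44.2]
eef_rot: [3.142, -0.001, 2.98]
wrist_force: [-7.2, 1.4, 0.1]
finger_gap: 13.7
finger_force: 40.0
```

Call:
{"method": "arm_command", "body": {
  "targets": [
    {"hand": -1, "x": 0.0006, "y": 0, "z": 0, "yaw": 0},
    {"hand": -1, "x": 0, "y": 0, "z": 0, "yaw": 0}
  ]
}}

```text
clock: 22.5
eef_pos: [549.4, -83.1, 44.3]
eef_rot: [3.142, -0.001, 2.98]
wrist_force: [-6.3, 0.7, -0.5]
finger_gap: 13.4
finger_force: 40.0
```

Call:
{"method": "arm_command", "body": {
  "targets": [
    {"hand": -1, "x": 0.0006, "y": 0, "z": 0, "yaw": 0},
    {"hand": -1, "x": 0, "y": 0, "z": 0, "yaw": 0}
  ]
}}

```text
clock: 22.7
eef_pos: [549.1, -83.0, 44.4]
eef_rot: [3.142, -0.0, 2.98]
wrist_force: [-4.4, 0.4, -0.2]
finger_gap: 13.5
finger_force: 40.0
```

Call:
{"method": "arm_command", "body": {
  "targets": [
    {"hand": -1, "x": 0.0006, "y": 0, "z": 0, "yaw": 0},
    {"hand": -1, "x": 0, "y": 0, "z": 0, "yaw": 0}
  ]
}}

```text
clock: 22.9
eef_pos: [548.8, -83.0, 44.5]
eef_rot: [3.142, 0.001, 2.98]
wrist_force: [-1.9, 0.7, -1.9]
finger_gap: 13.4
finger_force: 40.0
```

Call:
{"method": "arm_command", "body": {
  "targets": [
    {"hand": -1, "x": 0.001, "y": 0, "z": 0, "yaw": 0},
    {"hand": -1, "x": 0.001, "y": 0, "z": 0, "yaw": 0},
    {"hand": -1, "x": 0.002, "y": 0, "z": 0, "yaw": 0},
    {"hand": -1, "x": 0.002, "y": 0, "z": 0, "yaw": 0},
    {"hand": -1, "x": 0.002, "y": 0, "z": 0, "yaw": 0},
    {"hand": -1, "x": 0, "y": 0, "z": 0, "yaw": 0}
  ]
}}

```text
clock: 23.5
eef_pos: [540.5, -81.6, 44.5]
eef_rot: [3.142, 0.0, 2.98]
wrist_force: [-0.2, 0.3, -0.9]
finger_gap: 13.7
finger_force: 40.0
```

```bash
python3 ort.py pics/o11.png
python3 - <<'E'
import cv2,numpy as np
a=cv2.imread("pics/o10.png")[:,400:760];b=cv2.imread("pics/o11.png")[:,400:760]
cv2.imwrite("pics/cmp.png",np.hstack([a,b]))
E
```

```text
23.5 [540.52351843 -81.6403293   44.48747293] [3.14157974e+00 3.42935134e-05 2.97977021e+00] [-0.2165419   0.30950475 -0.85145365]
lens blob bbox [  459   144   229   113 22966] x,y mm 73.375 -0.125
```

View pics/cmp.png

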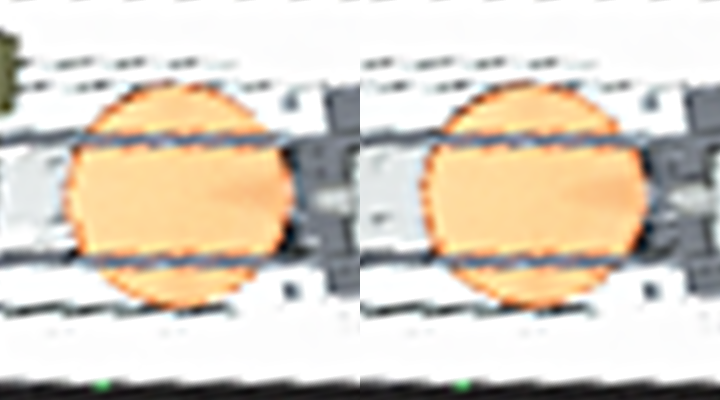

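The lens only moved back about 1 mm, which is consistent with the latch having caught. To confirm by feel: if it is latched, re-advancing to tcp x=548.75 must meet no force.

Call:
{"method": "arm_command", "body": {
  "targets": [
    {"hand": -1, "x": -0.002, "y": 0, "z": 0, "yaw": 0},
    {"hand": -1, "x": -0.002, "y": 0, "z": 0, "yaw": 0},
    {"hand": -1, "x": -0.002, "y": 0, "z": 0, "yaw": 0},
    {"hand": -1, "x": -0.001, "y": 0, "z": 0, "yaw": 0},
    {"hand": -1, "x": -0.0008, "y": 0, "z": 0, "yaw": 0},
    {"hand": -1, "x": 0, "y": 0, "z": 0, "yaw": 0}
  ]
}}

```text
clock: 24.25
eef_pos: [548.4, -82.9, 44.4]
eef_rot: [-3.142, -0.0, 2.98]
wrist_force: [-0.1, -0.7, -0.9]
finger_gap: 13.8
finger_force: 40.0
```

Call:
{"method": "arm_command", "body": {
  "targets": [
    {"hand": -1, "x": -0.0003, "y": 0, "z": 0, "yaw": 0},
    {"hand": -1, "x": 0, "y": 0, "z": 0, "yaw": 0}
  ]
}}

```text
clock: 24.45
eef_pos: [548.6, -83.0, 44.4]
eef_rot: [3.142, -0.0, 2.98]
wrist_force: [-0.8, 0.4, -0.3]
finger_gap: 13.7
finger_force: 40.0
```

Call:
{"method": "arm_command", "body": {
  "targets": [
    {"hand": -1, "x": -0.0003, "y": 0, "z": 0, "yaw": 0},
    {"hand": -1, "x": 0, "y": 0, "z": 0, "yaw": 0}
  ]
}}

```text
clock: 24.65
eef_pos: [548.8, -83.0, 44.4]
eef_rot: [3.142, -0.001, 2.98]
wrist_force: [-2.5, 0.6, -0.1]
finger_gap: 13.7
finger_force: 40.0
```

Call:
{"method": "arm_command", "body": {
  "targets": [
    {"hand": -1, "x": 0, "y": 0, "z": 0, "yaw": 0}
  ]
}}

```text
clock: 24.75
eef_pos: [548.8, -83.0, 44.4]
eef_rot: [3.142, -0.0, 2.98]
wrist_force: [-2.9, 0.9, -2.0]
finger_gap: 13.4
finger_force: 40.0
```

At 548.4 mm the force is now zero (2.6 N the first time) and then rises steeply, so the lens is held at home. Drawing the paddle out straight.

Call:
{"method": "arm_command", "body": {
  "targets": [
    {"hand": -1, "x": 0.002, "y": 0, "z": 0, "yaw": 0},
    {"hand": -1, "x": 0.005, "y": 0, "z": 0, "yaw": 0},
    {"hand": -1, "x": 0.01, "y": 0, "z": 0, "yaw": 0},
    {"hand": -1, "x": 0.014, "y": 0, "z": 0, "yaw": 0},
    {"hand": -1, "x": 0.014, "y": 0, "z": 0, "yaw": 0},
    {"hand": -1, "x": 0.014, "y": 0, "z": 0, "yaw": 0},
    {"hand": -1, "x": 0.014, "y": 0, "z": 0, "yaw": 0},
    {"hand": -1, "x": 0.014, "y": 0, "z": 0, "yaw": 0},
    {"hand": -1, "x": 0.014, "y": 0, "z": 0, "yaw": 0},
    {"hand": -1, "x": 0.014, "y": 0, "z": 0, "yaw": 0}
  ]
}}

```text
clock: 25.75
eef_pos: [434.4, -64.3, 44.5]
eef_rot: [-3.142, 0.0, 2.98]
wrist_force: [0.3, -0.0, -0.8]
finger_gap: 13.7
finger_force: 40.0
```

Call:
{"method": "arm_command", "body": {
  "targets": [
    {"hand": -1, "x": 0.005, "y": 0, "z": -0.01, "yaw": 0},
    {"hand": -1, "x": 0, "y": 0, "z": -0.015, "yaw": 0.05},
    {"hand": -1, "x": 0, "y": 0, "z": 0, "yaw": 0.12},
    {"hand": -1, "x": 0, "y": 0, "z": 0, "yaw": 0.14},
    {"hand": -1, "x": 0, "y": 0, "z": 0, "yaw": 0.14},
    {"hand": -1, "x": 0, "y": 0, "z": 0, "yaw": 0.14},
    {"hand": -1, "x": 0, "y": 0, "z": 0, "yaw": 0.14},
    {"hand": -1, "x": 0, "y": 0, "z": 0, "yaw": 0.14},
    {"hand": -1, "x": 0, "y": 0, "z": 0, "yaw": 0.14},
    {"hand": -1, "x": 0, "y": 0, "z": 0, "yaw": 0.14}
  ]
}}

```text
clock: 26.75
eef_pos: [430.8, -63.7, 70.3]
eef_rot: [3.141, 0.0, 1.824]
wrist_force: [0.6, 0.3, -0.6]
finger_gap: 13.4
finger_force: 40.0
```

Call:
{"method": "arm_command", "body": {
  "targets": [
    {"hand": -1, "x": 0, "y": 0, "z": 0, "yaw": 0.14},
    {"hand": -1, "x": 0, "y": 0, "z": 0, "yaw": 0.14},
    {"hand": -1, "x": 0, "y": 0, "z": 0, "yaw": 0.13},
    {"hand": -1, "x": 0, "y": 0, "z": 0, "yaw": 0},
    {"hand": -1, "x": 0, "y": 0, "z": 0, "yaw": 0}
  ]
}}

```text
clock: 27.25
eef_pos: [430.7, -63.7, 70.0]
eef_rot: [3.141, 0.0, 1.424]
wrist_force: [0.0, 0.3, -0.9]
finger_gap: 13.4
finger_force: 40.0
```

```bash
python3 ort.py pics/o12.png
```

```text
27.25 [430.70101304 -63.71728023  69.95720367] [3.14086985e+00 5.70663311e-05 1.42369135e+00] [ 0.00503321  0.3354827  -0.90080413]
lens blob bbox [  460   144   228   113 23416] x,y mm 73.5 -0.125
```

Call:
{"method": "arm_command", "body": {
  "targets": [
    {"hand": -1, "x": 0.01, "y": -0.001, "z": 0, "yaw": 0},
    {"hand": -1, "x": 0.02, "y": -0.001, "z": 0, "yaw": 0},
    {"hand": -1, "x": 0.028, "y": -0.002, "z": 0, "yaw": 0},
    {"hand": -1, "x": 0.028, "y": -0.002, "z": 0, "yaw": 0},
    {"hand": -1, "x": 0.028, "y": -0.002, "z": 0, "yaw": 0},
    {"hand": -1, "x": 0.028, "y": -0.002, "z": 0, "yaw": 0},
    {"hand": -1, "x": 0.028, "y": -0.001, "z": 0, "yaw": 0},
    {"hand": -1, "x": 0.028, "y": -0.001, "z": 0, "yaw": 0},
    {"hand": -1, "x": 0.02, "y": -0.001, "z": 0, "yaw": 0},
    {"hand": -1, "x": 0.01, "y": -0.001, "z": 0, "yaw": 0}
  ]
}}

```text
clock: 28.4
eef_pos: [450.8, 165.7, 69.4]
eef_rot: [-3.142, -0.0, 1.422]
wrist_force: [0.1, -0.4, -0.9]
finger_gap: 13.5
finger_force: 40.0
```

Call:
{"method": "arm_command", "body": {
  "targets": [
    {"hand": -1, "x": 0, "y": 0, "z": 0.005, "yaw": 0},
    {"hand": -1, "x": 0, "y": 0, "z": 0.012, "yaw": 0},
    {"hand": -1, "x": 0, "y": 0, "z": 0.016, "yaw": 0},
    {"hand": -1, "x": 0, "y": 0, "z": 0.014, "yaw": 0},
    {"hand": -1, "x": 0, "y": 0, "z": 0.009, "yaw": 0},
    {"hand": -1, "x": 0, "y": 0, "z": 0.005, "yaw": 0},
    {"hand": -1, "x": 0, "y": 0, "z": 0.003, "yaw": 0},
    {"hand": -1, "x": 0, "y": 0, "z": 0, "yaw": 0}
  ]
}}

```text
clock: 29.2
eef_pos: [451.0, 163.6, 5.3]
eef_rot: [-3.141, 0.0, 1.42]
wrist_force: [-0.3, 0.0, -1.0]
finger_gap: 13.8
finger_force: 40.0
```

Call:
{"method": "arm_command", "body": {
  "targets": [
    {"hand": -1, "x": 0, "y": 0, "z": 0.0005, "yaw": 0},
    {"hand": -1, "x": 0, "y": 0, "z": 0.0005, "yaw": 0},
    {"hand": -1, "x": 0, "y": 0, "z": 0, "yaw": 0}
  ]
}}

```text
clock: 29.5
eef_pos: [451.1, 163.9, 4.6]
eef_rot: [3.141, -0.0, 1.42]
wrist_force: [0.7, -0.2, -0.7]
finger_gap: 13.7
finger_force: 40.0
```

Now release slowly and go up.

Call:
{"method": "arm_command", "body": {
  "targets": [
    {"hand": -0.65, "x": 0, "y": 0, "z": 0.0002, "yaw": 0},
    {"hand": -0.6, "x": 0, "y": 0, "z": 0, "yaw": 0},
    {"hand": -0.3, "x": 0, "y": 0, "z": 0, "yaw": 0},
    {"hand": 0.3, "x": 0, "y": 0, "z": 0, "yaw": 0},
    {"hand": 0.3, "x": 0, "y": 0, "z": 0, "yaw": 0},
    {"hand": 0.3, "x": 0, "y": 0, "z": 0, "yaw": 0},
    {"hand": 0.3, "x": 0, "y": 0, "z": 0, "yaw": 0}
  ]
}}

```text
clock: 30.2
eef_pos: [451.0, 163.8, 4.3]
eef_rot: [-3.142, -0.0, 1.42]
wrist_force: [-0.6, -0.1, -0.4]
finger_gap: 55.2
finger_force: 0.0
```

Call:
{"method": "arm_command", "body": {
  "targets": [
    {"hand": 0.3, "x": 0, "y": 0, "z": -0.005, "yaw": 0},
    {"hand": 0.3, "x": 0, "y": 0, "z": -0.02, "yaw": 0},
    {"hand": 0.3, "x": 0, "y": 0, "z": -0.03, "yaw": 0},
    {"hand": 0.3, "x": 0, "y": 0, "z": -0.03, "yaw": 0},
    {"hand": 0.3, "x": 0, "y": 0, "z": -0.03, "yaw": 0},
    {"hand": 0.3, "x": 0, "y": 0, "z": -0.03, "yaw": 0},
    {"hand": 0.3, "x": 0, "y": 0, "z": -0.02, "yaw": 0},
    {"hand": 0.3, "x": 0, "y": 0, "z": 0, "yaw": 0},
    {"hand": 0.3, "x": 0, "y": 0, "z": 0, "yaw": 0}
  ]
}}

```text
clock: 31.1
eef_pos: [450.8, 163.8, 169.0]
eef_rot: [3.141, -0.0, 1.42]
wrist_force: [0.6, 0.3, -0.3]
finger_gap: 60.9
finger_force: 0.0
```

```bash
python3 ort.py pics/o13.png
python3 - <<'E'
from h import *
w=camera("wrist")[:,:,::-1];t=camera("side")[:,:,::-1]
f=lambda im,x,y,w,h,k:cv2.resize(im[y:y+h,x:x+w],None,fx=k,fy=k,interpolation=cv2.INTER_CUBIC)
O=cv2.imread("pics/o13.png")[50:350,360:]
top=np.hstack([f(t,200,170,200,150,2),O]);cv2.imwrite("pics/fin.png",np.vstack([top,np.hstack([w[60:360,80:480],w[0:300,0:400]*0])]))
E
```

```text
31.1 [450.84041418 163.76658104 168.9970325 ] [ 3.14147037e+00 -5.35921946e-05  1.41983339e+00] [ 0.57599721  0.31412701 -0.26325491]
lens blob bbox [  460   144   228   113 23521] x,y mm 73.5 -0.125
```

View pics/fin.png

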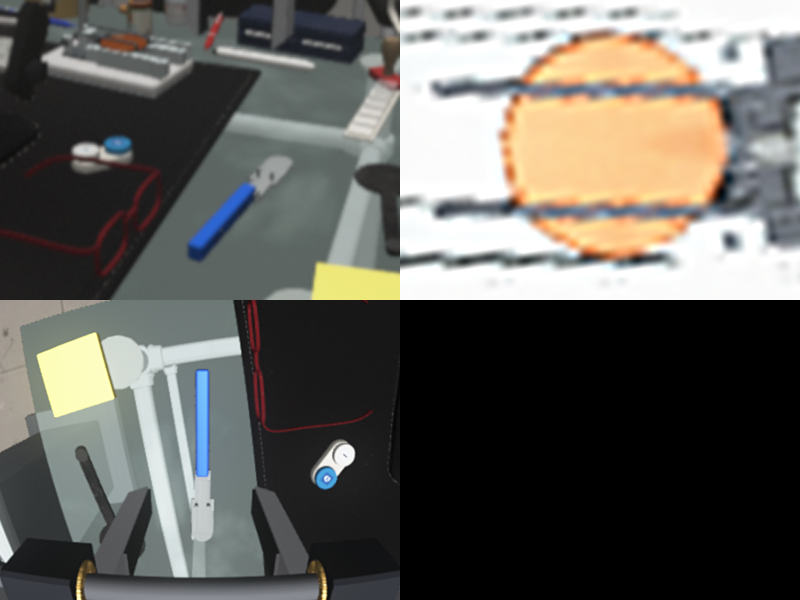

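The lens sits seated against the buffer (crop centre (615,145)). The paddle lies flat and released on the glass, and the bystanders are in place.

```bash
python3 -c "
from cell import manip
print(manip.sign_off())"
```

```text
the job is handed in; nothing more can be done
None
```

The lens is on the marking stage behind the keeper and against the buffer. I judged the snap by feel, since the cameras can't show the keeper drop: the peak push was about 9 N, and a second push met no force until the lens was at home. The paddle lies flat and released on the desk, the bystanders I could see are where they were, and the job is handed in at about 31 s.

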